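# Present a slide carrier over the end of its loading rest

## Robot

A 6-joint arm with a two-finger parallel gripper is mounted at the origin on a cart in front of the work surface, level with it; the furniture and walls round the work are solid. World frame = base frame: x ahead of the robot, y to its left, z up, the work surface at z = 0. Lengths are in mm, angles in degrees, forces in N, time in s.
With the tool pointing down it reaches from about 425 to 1125 mm from the base axis. Payload 14.9 kg.
Tool frame: the origin (TCP) lies midway between the tips of the shut fingers; the grasp point (between the pads) lies 19 mm behind it; z points along the fingers, y is the line along which they close (so a half turn about z gives the same grasp; the last joint's range is limited). The gripper opens to 91 mm and grips with 3 to 60 N. Pads are 32 mm wide; open, the fingers measure 118 mm over their backs; the gripper's body (76 mm by 178 mm) begins 60 mm behind the grasp point.
Start: joints at [-70.262, 21.709, 99.362, -0, 58.929, -1.908], TCP at [258.21, -650.65, 189.332] pointing down, gripper open.
Joint ranges: [-158.91, 158.91], [-42.39, 125.64], [0.06, 152.35], [-60.88, 240.88], [17.5, 164.5], [-176.32, 176.32]. Speed limits (degrees/s): [108.29, 108.29, 136.94, 180, 180, 180].

## Interface

Orientations are given as a 3x3 rotation matrix whose columns are the frame's x, y, z axes.
In Python, from station import ctrl, let_go, close, planner, cams gives the robot as it stands. Calls block until the motion is done:
- ctrl.movep(position, orientation): joint-space move of the TCP to a pose.
- ctrl.move_linear(position, orientation=None, feed=150): straight line of the TCP; orientation=None keeps the orientation; feed is the mean speed in mm/s.
- ctrl.move_joints(angles): joint-space move.
- let_go() and close(): open the fingers fully, or close them until they stop; the grip force is fixed at half the most.
- ctrl.sleep(seconds).
- planner.solve_ik(position, orientation): joint angles nearest the present ones, or None.
- ctrl.get_state(): the state.
- cams.snapshot(name): name is "side" or "top"; returns (picture, depth): 400x640x3 uint8, blue, green, red; 400x640 float32, mm along the optical axis (not along the pixel's ray), 0 where there is no reading.
- cams.camera_model(name): a dict with "camera_matrix" (3x3 intrinsics, pixels), "camera_from_world" (4x4, takes a point from world to camera coordinates). Camera axes: x right, y down, z forward; pixel columns grow to the right and rows downward; lengths in mm; the calibration is good to about 2 mm. A picture is of the moment at which its call begins. camera_model takes no time and is no camera call.
A pose or a line that the arm cannot do raises ctrl.IKError and nothing moves.
- ctrl.close_job(): hands the job in; it is judged then, once.
Trained networks look in the newest picture that a camera, given by its name, has taken for a name from the list of things; names that differ only in an ending like _2 or _b are one class to them, and where a whole thing is asked for, a point or a joint stands for the part that bears it (a point fixed in the world has none). Each returns a list of dicts, best first, with "p" (0 to 1); they miss things now and then, are a little off and sometimes report something else, mostly with a low value. They report only what shows in the picture. A call takes as long as a camera call.
- cams.silhouettes(name, camera): "mask" (400x640 bool, what is visible of it).
- cams.pinpoint(name, camera): "at" ([x, y, z] in mm, in the coordinates of the camera as it stood for that picture, good to about 4 mm: a listed point, or the origin of a listed thing).
The state is a dict: "time_s": time; "q": joint angles; "joint_vel": joint speeds; "tau": joint torques, N m; "eef_pos": TCP position; "ee_rot": TCP orientation; "wrist_force": force on the tool from outside, world axes, zero at the start; "torque": the same for the moment, N m; "gripper_width": opening from 0.0 (shut) to 1.0 (fully open); "grasp_force": force on a finger pad.
Only numpy, scipy, OpenCV 4.12 (cv2) and the standard library are available. Lean on these libraries where they do the work, as an engineer would, in place of code of your own. Each camera call takes 0.05 s, during which the arm holds its last target. There are 200 camera calls.

## Task

Get the slide carrier ready to be taken off its loading rest by the edge: push the stop bar round, inwards, until it lies parked along the front edge of the deck, and push the carrier flush against the back fence and along it until the whole orange grip band stands out past the left end of the deck, with no more than about a centimetre of dark frame following it. Pick nothing up: the carrier stays flat on the deck throughout, and everything else on the desk stays where it is.

Things in the scene. Friction and masses are not known exactly. Their poses are not given: they have to be found in the camera images.
- rest: loading rest, fixed: grey metal deck on two inset feet, ends free below. Origin on the desk top; x across the deck (away from the robot), y along it (to the left), z up; yaw within 0.28 rad. Deck top at z = 45 mm, spans x -68 to +60, y -150 to +150. Dark fence, 14 mm high, along the whole back, its face at x = +50; no wall elsewhere. Dowels 6 mm high at (-46, 146.5), (-63, 100) limit the stop
- rest_end (a point): middle of the upper edge of the deck's left end, x = -4, y = 150, z = 45 mm in the rest's frame, axes as the rest
- carrier: four-slide carrier, plate 85 x 140 x 7 mm, 120 to 250 g, loose, slides easily: dark frame, four glass slides, orange grip band 24 mm wide on its left end. Origin at the underside's centre; y along its length to the band's end (y = +70 mm), x = +42.5 mm is the side for the fence. Starts 1 to 26 mm off the fence, up to 0.15 rad askew, band end over 60 mm short of the deck's left end
- carrier_band (a point): middle of the line where orange band and dark frame meet, on the carrier's upper face: x = 0, y = 46, z = 7 mm in the carrier's frame
- stop (a joint): angle of the steel stop about its upright pivot, rad. 0: bar lies across the deck, pointing to the fence, and blocks the carrier; it cannot swing outwards. It swings inwards over the deck, clockwise from above, to its end at 1.57, where it lies along the front edge pointing right, clear of a carrier flush with the fence. Starts at 0 to 0.3; light friction (1 N at the pin) keeps it where it is left
- stop_pivot (a point): axis of the stop bar on the deck's upper face: x = -54, y = 138, z = 45 mm in the rest's frame
- stop_pin (a point): on the axis of the black thumb pin that stands upright on the bar's free end, 44 mm from the pivot, at 20 mm above the deck. The pin is 11 mm thick (13 mm at its head) and its top is 33 mm above the deck; the bar is 12 mm wide, its top 7 mm above the deck, and ends 52 mm from the pivot
- tweezers: steel tweezers, 122 mm long, lying on the desk behind the rest; leave alone
- filter_cube: black filter cube with a round blue window, 36 x 38 x 37 mm, on the desk behind the rest; leave alone
- petri: closed yellow petri dish, diameter 60, 14 mm high, on the desk by the right end of the rest; leave alone
- slide_box: green slide box, 95 x 100 x 37 mm, at the left; leave alone
- oil_bottle: brown dropper bottle, diameter 30, 91 mm high; leave alone
- objective_jar: white canister with a black screw cap, diameter 45, 63 mm high; leave alone
- lens_tissue: light blue booklet, 66 x 101 x 9 mm, at the right; leave alone

How it is judged (in metres and radians):
At the end, for the whole second after the job is handed in: The stop bar is parked (joint above 1.3 rad); the inner edge of the orange band is past the left end of the deck by -1 to +14 mm; the carrier lies flat on the deck at rest, within 4 mm of the back fence at its middle and parallel to it within 0.045 rad (value of joint stop above 1.3 rad and y of carrier_band in the frame of rest between 0.149 and 0.164 m and x of carrier in the frame of rest above 0.0035 m and angle between the y axis of carrier and the y axis of rest, either way round below 0.045 rad and z of carrier in the frame of rest between 0.043 and 0.048 m and angle between carrier's own z axis and vertical below 0.03 rad and linear speed of carrier below 0.01 m/s); the robot touches nothing.
It fails at once if the carrier is lifted off, tipped or pushed off the deck (z of carrier in the frame of rest above 0.053 m or z of carrier in the frame of rest below 0.035 m or angle between carrier's own z axis and vertical above 0.12 rad).
It fails at once if a bystander is moved by more than 15 mm (distance of any of tweezers, filter_cube, petri, slide_box, oil_bottle, objective_jar, lens_tissue from where it was at the start of the episode above 0.015 m).
It also fails if it takes over 72 s, if anything falls off the work surface, if the arm or the gripper's body presses on something with over 40 N, if the wrist force passes 120 N, or if a joint passes its speed limit or range.

## Working session

There is one attempt and no reset: what is moved stays moved. The work goes in short steps, each a Python script; the robot and the scene stay as the last script left them, time stands still between calls to the robot, and variables do not carry over. Pictures are saved under pics/ and viewed, at most 10 in all, crops included, and the job is handed in when it is done.

```bash
mkdir -p pics; ls
cat > h.py <<'E'
import numpy as np, cv2
from station import ctrl, let_go, close, planner, cams
def cam(n):
    m=cams.camera_model(n); return np.array(m["camera_matrix"]),np.array(m["camera_from_world"])
def toworld(p,n):
    K,T=cam(n); return (np.linalg.inv(T)@np.append(p,1))[:3]
def proj(P,n):
    K,T=cam(n); P=np.atleast_2d(P); c=(T@np.c_[P,np.ones(len(P))].T)[:3]; u=K@c; return (u[:2]/u[2]).T
def pixz(uv,z,n):
    K,T=cam(n); Ti=np.linalg.inv(T); d=Ti[:3,:3]@np.linalg.inv(K)@np.array([uv[0],uv[1],1.]); o=Ti[:3,3]
    return o+d*(z-o[2])/d[2]
def pin(name,n,k=2):
    return [(np.round(toworld(r["at"],n),1).tolist(),round(r["p"],2)) for r in cams.pinpoint(name,n)[:k]]
E
python3 - <<'E'
from h import *
for n in("top","side"):
    im,d=cams.snapshot(n); cv2.imwrite(f"pics/{n}0.png",im)
    print(n,np.linalg.inv(cam(n)[1]).round(2)[:3].tolist(),cam(n)[0][0,0])
    for t in("rest","rest_end","carrier","carrier_band","stop_pivot","stop_pin","tweezers","filter_cube","petri","slide_box","oil_bottle","objective_jar","lens_tissue"):
        print(t,pin(t,n))
print(ctrl.get_state()["ee_rot"],ctrl.get_state()["time_s"])
E
```

```text
pics
top [[0.02, -0.99, 0.16, 412.62], [-1.0, -0.02, 0.03, 133.45], [-0.02, -0.16, -0.99, 1059.03]] 400.76043572112627
rest [([545.0, 163.5, 1.8], 0.62)]
rest_end [([555.3, 309.7, 46.8], 0.94)]
carrier [([524.4, 125.0, 44.2], 0.84), ([676.4, -90.3, 1.7], 0.63)]
carrier_band [([526.1, 175.5, 50.6], 0.62), ([494.6, -24.6, 5.2], 0.58)]
stop_pivot [([503.7, 305.5, 44.9], 0.65), ([666.2, 418.8, -2.1], 0.55)]
stop_pin [([550.7, 300.1, 61.4], 0.63), ([554.8, 308.1, 44.2], 0.62)]
tweezers [([554.7, 309.0, 42.7], 0.2)]
filter_cube [([632.9, 43.0, -1.9], 0.66)]
petri [([494.6, -26.8, 2.5], 0.86)]
slide_box [([565.7, 499.7, 2.2], 0.85), ([634.9, 41.5, 0.9], 0.29)]
oil_bottle [([662.5, 416.3, -1.5], 0.51)]
objective_jar [([674.6, -90.1, 0.8], 0.83), ([664.6, 419.1, -2.6], 0.66)]
lens_tissue [([655.3, -211.9, -0.1], 0.61)]
side [[-0.96, -0.18, 0.22, 318.2], [-0.28, 0.54, -0.79, 1076.65], [0.02, -0.82, -0.57, 749.82]] 412.2589811766096
rest [([543.5, 161.4, 0.7], 0.76)]
rest_end [([556.0, 309.7, 46.0], 0.67)]
carrier [([503.8, 301.5, 43.9], 0.68), ([656.8, -210.5, 1.6], 0.49)]
carrier_band [([527.5, 172.4, 48.7], 0.91)]
stop_pivot [([502.8, 303.3, 44.9], 0.85)]
stop_pin [([550.7, 296.0, 63.2], 0.64)]
tweezers [([638.5, 178.4, 4.3], 0.44)]
filter_cube [([631.2, 41.7, 0.8], 0.5), ([503.6, 301.2, 44.5], 0.37)]
petri [([489.5, -34.8, 2.7], 0.51)]
slide_box [([565.5, 494.3, 2.8], 0.96)]
oil_bottle [([662.9, 416.4, -1.0], 0.72)]
objective_jar [([670.8, -96.1, -0.3], 0.59)]
lens_tissue [([653.6, -212.7, 2.0], 0.7)]
[[ 9.29472682e-01  3.68890949e-01 -3.18350939e-05]
 [ 3.68890950e-01 -9.29472682e-01  2.44344091e-05]
 [-2.05762178e-05 -3.44547938e-05 -9.99999999e-01]] 1.4
```

View picture.

Run:
```python
import cv2
im=cv2.imread("pics/top0.png"); c=im[80:330,80:480] if 0 else im
cv2.imwrite("pics/top0b.png",cv2.resize(c,(800,500),interpolation=cv2.INTER_CUBIC))
```

```text
(no output)
```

View pics/top0b.png

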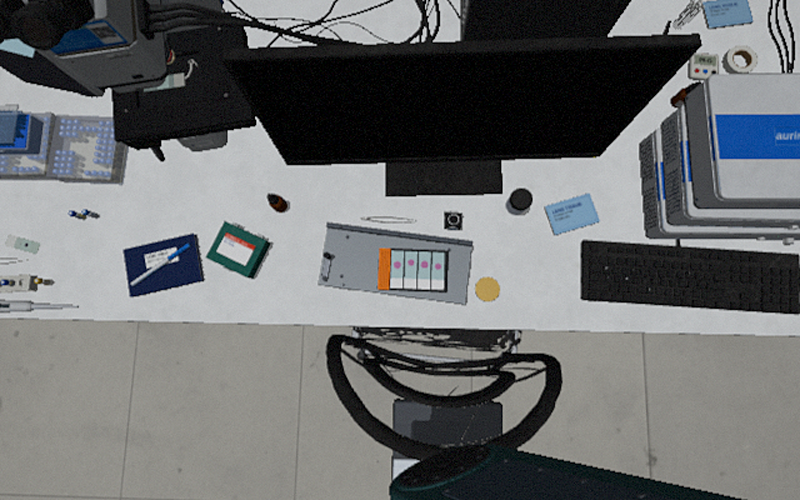

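The top view (800x500 px) shows the rest from (320,225) to (470,300). The carrier's orange band is at (385,270), the stop pin at (327,265), the petri dish at (487,289) and the filter cube at (453,220). These agree with what the networks report. Next I'll fit the rest and carrier poses and overlay them to check.

```bash
cat >> h.py <<'E'
import json
def rot(phi):
    c,s=np.cos(phi),np.sin(phi); return np.array([[c,s,0],[s,-c,0],[0,0,-1.]])
def fit2(L,W):
    L,W=np.array(L,float)[:,:2],np.array(W,float)[:,:2]; l,w=L-L.mean(0),W-W.mean(0)
    yaw=np.arctan2((l[:,0]*w[:,1]-l[:,1]*w[:,0]).sum(),(l*w).sum()); c,s=np.cos(yaw),np.sin(yaw)
    return yaw, W.mean(0)-np.array([[c,-s],[s,c]])@L.mean(0)
try: YAW,OX,OY=json.load(open("rest.json"))
except Exception: YAW=OX=OY=0
def w(x,y,z):  # rest frame -> world
    c,s=np.cos(YAW),np.sin(YAW); return np.array([OX+c*x-s*y,OY+s*x+c*y,z])
def loc(P):
    c,s=np.cos(YAW),np.sin(YAW); d=np.array(P)[:2]-[OX,OY]; return np.array([c*d[0]+s*d[1],-s*d[0]+c*d[1]])
def overlay(n,polys,out,im,s=4):
    pts=[proj(p,n) for p in polys]; a=np.vstack(pts); u0,v0=np.maximum(a.min(0)-12,0).astype(int); u1,v1=a.max(0).astype(int)+12
    c=im[v0:v1,u0:u1]; s=min(s,800/c.shape[1],600/c.shape[0]); c=cv2.resize(c,None,fx=s,fy=s,interpolation=cv2.INTER_CUBIC)
    for p in pts: cv2.polylines(c,[np.int32(((p+.5-[u0,v0])*s))],True,(0,0,255) if len(p)>1 else (255,0,255),1); [cv2.circle(c,tuple(np.int32((q+.5-[u0,v0])*s)),3,(255,0,255),1) for q in p]
    cv2.imwrite(out,c); print(out,"origin",u0,v0,"scale",s)
E
python3 - <<'E'
import h; from h import *
L=[(0,0),(-4,150),(-54,138)]*2
W=[(545,163.5),(555.3,309.7),(503.7,305.5),(543.5,161.4),(556,309.7),(502.8,303.3)]
y,o=fit2(L,W); json.dump([y,*o],open("rest.json","w")); h.YAW,h.OX,h.OY=y,*o
print(np.degrees(y),o)
print("resid",[(loc(b)-a).round(1).tolist() for a,b in zip(L,W)])
for t,P in dict(pin=(550.7,298),car=(524.4,125),b1=(526.1,175.5),b2=(527.5,172.4),petri=(492,-30),cube=(632,42)).items(): print(t,loc(P).round(1))
for n in("top","side"):
    im=cv2.imread(f"pics/{n}0.png")
    overlay(n,[np.array([w(-68,-150,45),w(-68,150,45),w(60,150,45),w(60,-150,45)]),np.array([w(50,-150,59),w(50,150,59)]),np.array([w(-54,138,45)])],f"pics/{n}1.png",im)
    K,T=cam(n)
d=cams.snapshot("top")[1]; # obstacles: min height map in front of monitor
K,T=cam("top"); v,u=np.mgrid[0:400:2,0:640:2]; z=d[::2,::2]; P=np.stack([(u-K[0,2])/K[0,0]*z,(v-K[1,2])/K[1,1]*z,z,z*0+1],-1)@np.linalg.inv(T).T
m=(z>0)&(P[...,2]>120)&(P[...,1]>-100)&(P[...,1]<450)&(P[...,0]>350); print("tall min x",P[m][:,0].min() if m.any() else None, P[m][:,2].max() if m.any() else None)
E
```

```text
-5.731611679327183 [544.03261349 161.39914485]
resid [[0.8, 2.2], [0.4, -1.3], [-0.5, 1.4], [-0.5, -0.1], [1.1, -1.2], [-1.2, -0.9]]
pin [ -7.  136.6]
car [-15.9 -38.2]
b1 [-19.3  12.2]
b2 [-17.5   9.3]
petri [ -32.7 -195.6]
cube [  99.5 -110. ]
pics/top1.png origin 242 166 scale 4
pics/side1.png origin 280 167 scale 4
tall min x 721.6741089922115 469.8901011415213
```

View pics/top1.png

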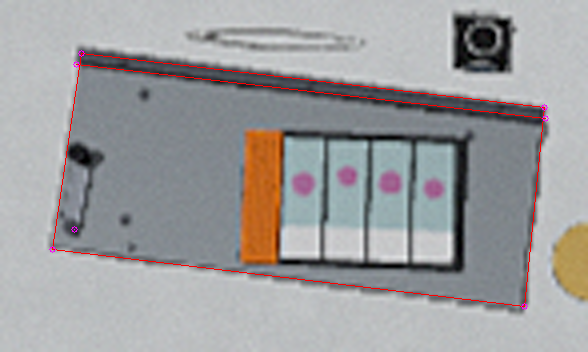

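View pics/side1.png

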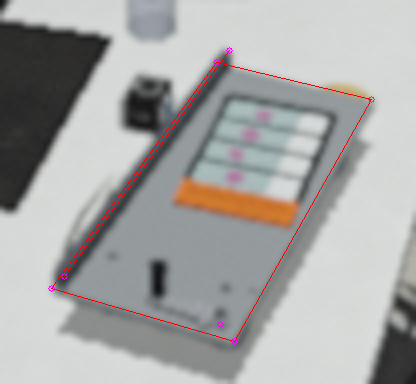

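Both overlays match the deck edges to about 1 mm. The carrier sits about 6 mm (right end) to 20 mm (left end) off the fence, and the pin is at rest-frame (-7,137). I'll push the stop first.

Run:
```python
from h import *
def st(): s=ctrl.get_state(); return round(s["time_s"],1),np.round(s["wrist_force"],1).tolist()
close()
def pose(th,off,z=58):  # pusher behind the pin, turning with the bar
    c,s=np.cos(th),np.sin(th); return w(-54+44*c+off*s,138-44*s+off*c,z),rot(np.pi+YAW-th)
p,R=pose(0,32,160); ctrl.movep(p,R); print(st())
p,R=pose(0,32); ctrl.move_linear(p,R); print(st())
for th in np.arange(0,1.54,.15).tolist()+[1.54]:
    p,R=pose(th,19); ctrl.move_linear(p,R,feed=60); f=st(); print(round(th,2),f)
    if np.linalg.norm(f[1][:2])>10: print("force stop"); break
p,R=pose(th,32); ctrl.move_linear(p,R); p[2]=150; ctrl.move_linear(p,R)
for n in("top","side"):
    im,_=cams.snapshot(n); cv2.imwrite(f"pics/{n}2raw.png",im)
    for t in("stop_pin","carrier","carrier_band"): print(n,t,[(loc(a).round(1).tolist(),a[2],b) for a,b in pin(t,n)])
overlay("side",[np.array([w(-68,-150,45),w(-68,150,45),w(60,150,45),w(60,-150,45)]),np.array([w(-54,94,65)])],"pics/side2.png",im)
print(st())
```

```text
(6.4, [0.9, -0.0, 0.3])
(7.2, [-0.1, -1.0, -0.8])
0.0 (7.6, [-0.0, -0.0, -0.1])
0.15 (7.9, [-0.4, 0.6, -0.7])
0.3 (8.2, [-0.6, -0.2, 0.5])
0.45 (8.5, [-0.7, -0.4, -0.1])
0.6 (8.8, [0.1, -0.6, -1.0])
0.75 (9.1, [0.4, -0.3, -0.5])
0.9 (9.4, [0.4, -0.0, -0.0])
1.05 (9.7, [-0.3, -0.1, 0.8])
1.2 (10.0, [-0.2, 0.9, -0.6])
1.35 (10.3, [-0.7, 0.2, 0.5])
1.5 (10.6, [1.0, 0.3, 0.4])
1.54 (10.8, [-0.8, 0.7, 0.1])
top stop_pin []
top carrier [([-16.6, -35.6], 42.6, 0.9)]
top carrier_band [([-18.5, 11.0], 50.0, 0.7)]
side stop_pin [([-8.7, 134.4], 63.2, 0.43), ([-36.0, -198.9], 1.0, 0.16)]
side carrier [([-17.0, -37.6], 44.3, 0.68), ([89.0, 27.6], 2.3, 0.55)]
side carrier_band [([-13.8, 6.7], 51.5, 0.86)]
pics/side2.png origin 280 170 scale 4
(12.2, [-0.7, -0.3, -0.2])
```

View pics/side2.png

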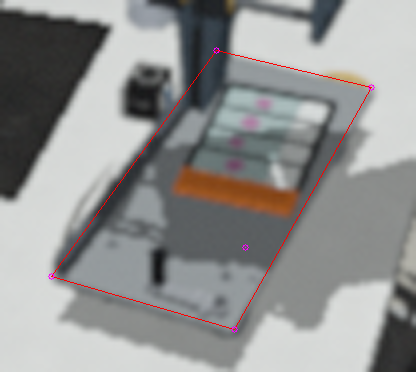

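The side picture shows the pin still at (158,265), so the stop did not move. I'll check where the tool really is.

Run:
```python
from h import *
s=ctrl.get_state(); print(s["eef_pos"],loc(s["eef_pos"]),s["gripper_width"],np.round(s["ee_rot"],3).tolist(),s["time_s"],s["q"])
print(proj(np.array([s["eef_pos"]]),"side"),proj(np.array([s["eef_pos"]]),"top"))
im=cv2.imread("pics/side2raw.png"); cv2.imwrite("pics/side2c.png",cv2.resize(im[60:310,180:510],None,fx=2.4,fy=2.4,interpolation=cv2.INTER_CUBIC))
```

```text
[532.8156214  257.91985118 149.60371641] [-20.8003149   94.91793594] 0.002897992015767098 [[0.069, 0.998, -0.001], [0.998, -0.069, -0.0], [-0.0, -0.001, -1.0]] 12.25 [ 2.35744313e+01  1.51046622e+01  1.13212044e+02 -2.88026364e-05
  5.17180836e+01  2.75411380e+01]
[[329.92346642 202.17698766]] [[273.3336586  206.61056848]]
```

View pics/side2c.png

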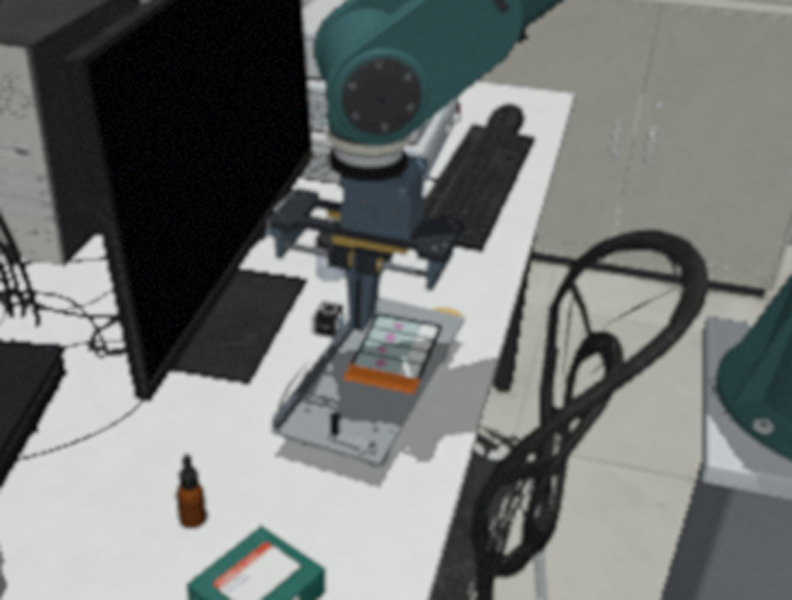

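The reported TCP projects to crop pixel (360,341), but the finger tips appear at about (362,325). That suggests the real tip is well above the reported TCP, so I'll measure it with depth.

Run:
```python
from h import *
e=ctrl.get_state()["eef_pos"]
for n in("side","top"):
    im,d=cams.snapshot(n); K,T=cam(n); v,u=np.mgrid[0:400,0:640]
    P=(np.stack([(u-K[0,2])/K[0,0]*d,(v-K[1,2])/K[1,1]*d,d,np.ones_like(d)],-1)@np.linalg.inv(T).T)[...,:3]
    m=(d>0)&(np.hypot(P[...,0]-e[0],P[...,1]-e[1])<45)&(P[...,2]>95)
    q=P[m]; print(n,len(q))
    for lo in range(95,260,8):
        k=q[(q[:,2]>=lo)&(q[:,2]<lo+8)]
        if len(k): print(lo,len(k),np.r_[k.min(0),k.max(0)].round(0).tolist())
    # deck/desk height check
    for nm,p in dict(deck=w(-20,60,45),desk=w(-20,260,0),slide=w(-16,-60,52)).items():
        a=proj(p,n)[0].astype(int); print(nm,P[a[1],a[0]].round(1),p.round(1))
```

```text
side 2258
167 2 [529.0, 270.0, 172.0, 538.0, 273.0, 173.0]
175 22 [524.0, 247.0, 175.0, 542.0, 277.0, 183.0]
183 32 [522.0, 242.0, 183.0, 542.0, 277.0, 191.0]
191 31 [522.0, 243.0, 191.0, 545.0, 279.0, 199.0]
199 35 [522.0, 248.0, 199.0, 545.0, 279.0, 207.0]
207 34 [520.0, 245.0, 207.0, 545.0, 278.0, 215.0]
215 40 [519.0, 246.0, 215.0, 546.0, 278.0, 223.0]
223 41 [519.0, 249.0, 223.0, 546.0, 278.0, 231.0]
231 35 [520.0, 261.0, 231.0, 548.0, 280.0, 239.0]
239 19 [519.0, 271.0, 239.0, 548.0, 277.0, 246.0]
247 12 [508.0, 242.0, 248.0, 540.0, 281.0, 253.0]
255 52 [503.0, 251.0, 255.0, 560.0, 299.0, 263.0]
deck [531.8 219.1  43.7] [530.1 223.1  45. ]
desk [541.  452.1  36.3] [550.1 422.1   0. ]
slide [526.3  95.8  49.6] [522.1 103.3  52. ]
top 2312
deck [471.9 178.7 551.5] [530.1 223.1  45. ]
desk [484.  283.2 514.5] [550.1 422.1   0. ]
slide [522.4 104.2  52.5] [522.1 103.3  52. ]
```

Depth puts the finger tips at z≈173 while the reported TCP is 149.6, so the true tips sit about 23 mm above the reported point and passed over the pin. The cameras agree with the known deck and slide heights. I'll calibrate by touching bare deck gently.

Run:
```python
from h import *
R=rot(np.pi/2+YAW)
p=w(-21,95,36); ctrl.move_linear(p,R,feed=120)
f0=np.array(ctrl.get_state()["wrist_force"])
z=36
while z>15:
    z-=1; p[2]=z; ctrl.move_linear(p,R,feed=20); s=ctrl.get_state()
    f=np.array(s["wrist_force"])
    if z<31: print(z,f.round(1),round(s["eef_pos"][2],2))
    if f[2]>5: break
p[2]=z+6; ctrl.move_linear(p,R); print(ctrl.get_state()["time_s"])
```

```text
30 [ 0.4 -0.3  0.4] 29.93
29 [-0.5  0.7 -0.3] 28.9
28 [-0.6  0.4  0.3] 27.91
27 [-0.6  0.1  0.9] 26.94
26 [-0.1  0.7 -0.4] 25.92
25 [-0.8  0.8 -0.1] 24.96
24 [-0.3  0.2  0.9] 23.94
23 [ 0.9 -0.2  0.2] 22.94
22 [-0.4 -0.2  0.2] 21.91
21 [0.6 0.1 0.4] 20.92
20 [-4.8 -2.2 13.1] 20.64
17.7
```

The contact was clear: a reported z of 20.7 corresponds to the deck at 45, so I'll command real z minus 24.3. Now I'll repeat the stop push with that correction.

```bash
cat >> h.py <<'E'
ZO=24.3
def go(x,y,z,phi,feed=150): ctrl.move_linear(w(x,y,z-ZO),rot(phi),feed=feed)  # true tip height
def st(): s=ctrl.get_state(); return round(s["time_s"],1),np.round(s["wrist_force"],1).tolist()
E
python3 - <<'E'
from h import *
def pose(th,off,z=62,feed=150):
    c,s=np.cos(th),np.sin(th); go(-54+44*c+off*s,138-44*s+off*c,z,np.pi+YAW-th,feed)
p=w(-21,95,0); go(-21,95,110,np.pi/2+YAW)
c=w(-10,170,110-ZO); ctrl.movep(c,rot(np.pi+YAW))
pose(0,32)
for th in np.arange(0,1.5,.15).tolist()+[1.45,1.5,1.54]:
    pose(th,19,feed=60); f=st(); print(round(th,2),f)
    if np.linalg.norm(f[1][:2])>8: print("force stop"); break
pose(th,30); pose(th,30,110)
go(-90,40,130,np.pi/2+YAW)
for n in("top","side"):
    im,_=cams.snapshot(n); cv2.imwrite(f"pics/{n}3raw.png",im)
    for t in("stop_pin","carrier","carrier_band"): print(n,t,[(loc(a).round(1).tolist(),a[2],b) for a,b in pin(t,n)])
overlay("side",[np.array([w(-68,-150,45),w(-68,150,45),w(60,150,45),w(60,-150,45)]),np.array([w(-54,94,65)])],"pics/side3.png",im)
print(st())
E
```

```text
0.0 (20.4, [-0.1, -0.7, 0.0])
0.15 (20.7, [0.0, 0.8, 0.0])
0.3 (21.0, [-0.1, 0.6, 0.3])
0.45 (21.3, [-0.5, -0.4, -1.0])
0.6 (21.6, [0.1, -0.2, -0.2])
0.75 (21.9, [1.5, -0.1, 0.1])
0.9 (22.2, [0.7, -0.2, -0.1])
1.05 (22.5, [-0.6, -1.1, -0.8])
1.2 (22.8, [0.5, 0.4, 0.9])
1.35 (23.1, [1.0, -0.4, -0.2])
1.45 (23.4, [0.3, -0.1, -0.1])
1.5 (23.6, [0.3, 0.6, -0.1])
1.54 (23.9, [0.9, 0.3, 0.4])
top stop_pin [([-31.7, -192.0], 2.0, 0.22)]
top carrier [([-17.2, -35.5], 46.2, 0.66)]
top carrier_band [([-19.3, 9.2], 49.7, 0.93)]
side stop_pin [([-47.8, 91.5], 64.4, 0.49)]
side carrier [([-16.4, -34.3], 43.9, 0.81), ([155.1, -240.7], -1.3, 0.57)]
side carrier_band [([-13.8, 4.8], 49.2, 0.62)]
pics/side3.png origin 280 170 scale 4
(25.7, [-0.2, 0.1, -1.1])
```

View pics/side3.png

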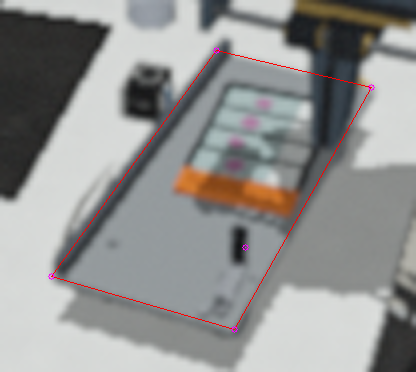

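The stop now lies along the front edge: the pin is at crop (239,245) and the parked target is (245,247), which is about 1.45 rad. Next I'll push the carrier to the fence.

```bash
cat >> h.py <<'E'
def push(ax,x,y,z,phi,lim,fmax,step=1.0,feed=25):
    """step along local axis ax (0:+x,1:+y) until reaction exceeds fmax; returns local coordinate"""
    e=np.array([np.cos(YAW),np.sin(YAW)]) if ax==0 else np.array([-np.sin(YAW),np.cos(YAW)])
    q=[x,y]
    while q[ax]<lim:
        q[ax]+=step; go(*q,z,phi,feed); f=-np.array(ctrl.get_state()["wrist_force"])[:2]@e
        if f>fmax: print("contact force",round(f,1)); break
    print("ended",np.round(q,1),st()); return q
def see(n,tags=("carrier","carrier_band"),out=None):
    im,_=cams.snapshot(n)
    for t in tags: print(n,t,[(loc(a).round(1).tolist(),a[2],b) for a,b in pin(t,n)])
    if out: overlay(n,[np.array([w(-68,-150,45),w(-68,150,45),w(60,150,45),w(60,-150,45)]),np.array([w(50,-150,45),w(50,150,45)]),np.array([w(-54,94,65)])],out,im)
    return im
E
python3 - <<'E'
from h import *
A=np.pi/2+YAW
go(-90,-28,110,A); go(-90,-28,48.5,A); go(-60,-28,48.5,A,60)
x,y=push(0,-60,-28,48.5,A,-45,4)
go(x-12,y,48.5,A); go(x-12,y,120,A)
go(-100,-170,140,A)
see("side"); see("top",out="pics/top4.png"); print(st())
E
```

```text
ended [-45. -28.] (31.3, [-0.5, 0.7, 0.3])
side carrier [([4.7, -40.6], 41.9, 0.77)]
side carrier_band [([9.4, 2.9], 47.3, 0.68), ([88.7, 28.9], 3.0, 0.52)]
top carrier [([4.6, -39.0], 43.7, 0.73)]
top carrier_band [([7.0, 5.6], 52.1, 0.7)]
pics/top4.png origin 242 166 scale 4
(33.6, [0.5, 0.3, 0.2])
```

View pics/top4.png

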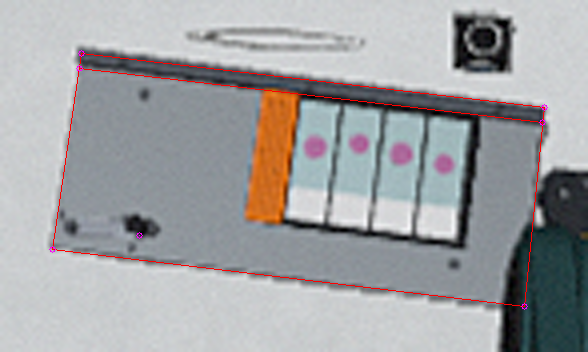

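The carrier is now almost flush: its top edge corners at (265,92) and (478,116) are within about 2 px of the fence line. Parallelism looks fine. Now I'll slide it along the fence in one stroke, stop short, and look.

Run:
```python
from h import *
B=np.pi+YAW
ctrl.movep(w(5,-135,100-ZO),rot(B)); go(5,-135,48.5,B)
go(5,-123,48.5,B,60); print(st())
go(8,14,48.5,B,45); print(st())
go(8,6,48.5,B,60); go(8,0,130,B,200); go(-60,-40,150,B,200)
see("side"); see("top",out="pics/top5.png"); print(st())
```

```text
(35.8, [0.3, 0.5, -0.1])
(39.0, [0.4, -0.3, -0.4])
side carrier [([7.1, 93.9], 44.3, 0.79)]
side carrier_band [([7.8, 138.0], 51.2, 0.59)]
top carrier [([6.0, 95.1], 44.1, 0.77), ([-47.0, 96.6], 64.1, 0.18)]
top carrier_band [([6.0, 139.5], 52.9, 0.64)]
pics/top5.png origin 242 166 scale 4
(40.7, [0.1, 0.3, -0.3])
```

View pics/top5.png

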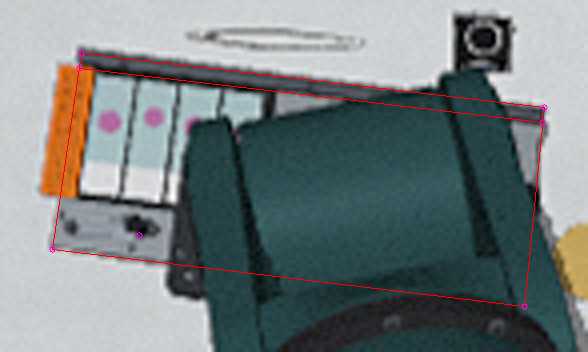

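The band's inner edge is at y≈139.5 (pixel (88,130), against the deck end at (69,130)). The carrier is flush and parallel, so about 17 mm remains.

Run:
```python
from h import *
B=np.pi+YAW
go(8,0,110,B,200); go(8,0,48.5,B); go(8.5,31,48.5,B,45); print(st())
go(8.5,20,48.5,B,60); go(8,10,130,B,200); ctrl.movep(w(-110,-130,190-ZO),rot(B))
see("side",("carrier","carrier_band","stop_pin")); im=see("top",("carrier","carrier_band","rest_end","stop_pin"),out="pics/top6.png"); print(st())
```

```text
(42.7, [1.4, 0.4, -0.3])
side carrier [([3.7, 112.3], 41.5, 0.69), ([99.8, -107.2], 0.1, 0.49)]
side carrier_band [([9.6, 152.5], 47.8, 0.97)]
side stop_pin [([-49.8, 92.6], 65.5, 0.46)]
top carrier [([4.3, 109.2], 41.7, 0.92)]
top carrier_band [([3.2, 157.4], 51.9, 0.94), ([146.8, -358.6], 1.6, 0.62)]
top rest_end [([-4.0, 147.5], 44.8, 0.83), ([-0.5, -0.2], 0.0, 0.55)]
top stop_pin [([-46.0, 94.6], 64.1, 0.47)]
pics/top6.png origin 242 166 scale 4
(44.8, [-0.2, 0.0, 0.5])
```

View pics/top6.png

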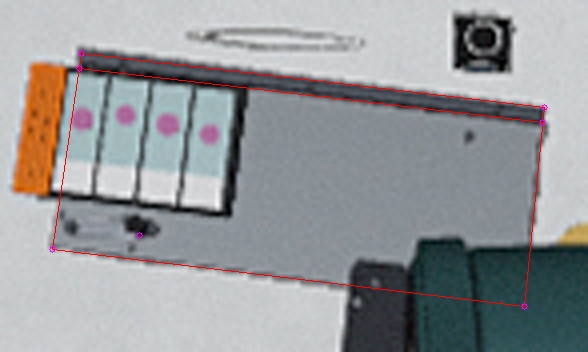

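The band now stands past the deck's left end and the stop is parked. I'll get exact numbers from the corner pixels and the orange mask in both cameras.

Run:
```python
from h import *
for n in("top","side"):
    im,_=cams.snapshot(n); hsv=cv2.cvtColor(im,cv2.COLOR_BGR2HSV)
    m=cv2.inRange(hsv,(5,150,90),(22,255,255)); k,l,s,c=cv2.connectedComponentsWithStats(m)
    cc=np.array([loc(pixz(q,52,n)) for q in c]); d=np.hypot(*(cc-[5,165]).T); i=1+np.argmin(d[1:])
    v,u=np.where(l==i); P=np.array([loc(pixz((a,b),52,n)) for a,b in zip(u,v)])
    # (for side view the front/left faces also show); fit band rect
    (cx,cy),(a,b),ang=cv2.minAreaRect(P.astype(np.float32)); print(n,len(u),"centroid",P.mean(0).round(1),"rect c",round(cx,1),round(cy,1),"size",round(a,1),round(b,1),"ang",round(ang,1))
# top-image corners of the frame's right end, and left band end, read by eye
for q in((30,63),(65,67),(246,88),(228,214),(12,193),(50,197)): print(q,loc(pixz((q[0]/4+242-.5,q[1]/4+166-.5),52,"top")).round(1))
for q in((80,53),(545,107),(78,67),(59,196)): print("fence/edge",q,loc(pixz((q[0]/4+242-.5,q[1]/4+166-.5),59,"top")).round(1))
```

```text
top 285 centroid [  6.5 167.4] rect c 6.7 167.4 size 22.8 82.5 ang 89.9
side 200 centroid [  3.4 170.1] rect c 4.3 169.7 size 81.6 25.1 ang 0.3
(30, 63) [ 48.4 181. ]
(65, 67) [ 48.5 158.2]
(246, 88) [48.6 40.8]
(228, 214) [-33.   41.8]
(12, 193) [-36.1 179.8]
(50, 197) [-35.8 155.4]
fence/edge (80, 53) [ 57.4 148.6]
fence/edge (545, 107) [  57.5 -148.8]
fence/edge (78, 67) [ 48.2 148.6]
fence/edge (59, 196) [-35.1 148.5]
```

The inner edge of the band is at y≈155.5–157 (in the window) and yaw is about 0. x is about 4–6.5, and I'd like more margin than that. I'll nudge the front side at the right part and then at the overhanging band, stopping on force.

Run:
```python
from h import *
A=np.pi/2+YAW
ctrl.movep(w(-66,58,90-ZO),rot(A))
for y in(58,171):
    go(-66,y,48.5,A); go(-53,y,48.5,A,60); x,_=push(0,-53,y,48.5,A,-40,2.5,feed=30)
    go(-66,y,48.5,A,120); go(-66,y,80,A,200)
    if y==58: go(-66,171,80,A,250)
print(st())
go(-110,171,150,A,250); ctrl.movep(w(-110,-130,190-ZO),rot(A))
see("side"); see("top"); print(st())
im,_=cams.snapshot("top"); m=cv2.inRange(cv2.cvtColor(im,cv2.COLOR_BGR2HSV),(5,150,90),(22,255,255)); k,l,s,c=cv2.connectedComponentsWithStats(m)
cc=np.array([loc(pixz(q,52,"top")) for q in c]); i=1+np.argmin(np.hypot(*(cc-[5,165]).T)[1:]); v,u=np.where(l==i)
P=np.array([loc(pixz(q,52,"top")) for q in zip(u,v)]); print(cv2.minAreaRect(P.astype(np.float32)),P.mean(0))
overlay("top",[np.array([w(-68,20,45),w(-68,190,45),w(60,190,45),w(60,20,45)])],"pics/top7.png",im,5)
```

```text
contact force 5.5
ended [-43.  58.] (49.9, [-5.4, 1.6, 2.8])
contact force 2.7
ended [-42. 171.] (54.6, [-2.5, 1.4, 0.6])
(55.3, [0.7, 0.5, -0.5])
side carrier [([5.0, 112.6], 42.7, 0.93)]
side carrier_band [([9.9, 151.7], 48.9, 0.84), ([-7.7, 152.3], 43.5, 0.41)]
top carrier [([6.7, 107.9], 47.3, 0.62)]
top carrier_band [([4.9, 155.9], 53.4, 0.89), ([86.8, 28.1], -1.7, 0.17)]
(57.2, [-0.5, -0.6, -0.4])
((8.632625579833984, 167.09690856933594), (22.99393653869629, 82.34558868408203), 88.6802978515625) [  8.45787723 167.02865607]
pics/top7.png origin 227 165 scale 5
```

View pics/top7.png

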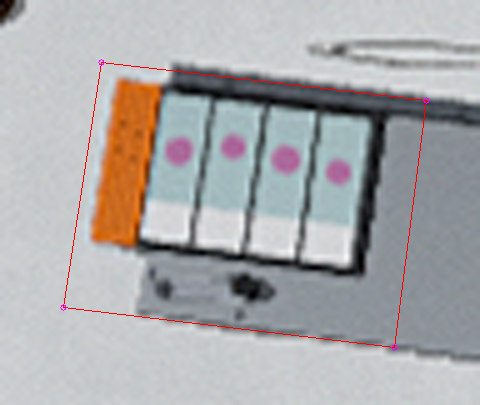

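The carrier is pressed flush: firm contact at both points within 1 mm of each other, inner band edge at y≈155. In the picture the stop is still parked, with its pin at (250,288). I'm handing the job in.

```bash
python3 -c "
from h import *
print(ctrl.close_job(), ctrl.get_state()['time_s'])"
```

```text
the job is handed in; nothing more can be done
the job is handed in; nothing more can be done
```

I handed the job in after about 57 of the 72 s: the stop is parked at about 1.45 rad, and the carrier is flush with the back fence with the band's inner edge about 5 mm past the deck's left end; the hand-in call returned no verdict.

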